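# Set up the safety-valve test bench

## Task

Get the valve test bench ready: hang both digital pressure readouts on the console's two bare screws, each by its keyhole, with the slot pulled fully down onto the screw and the readout hanging straight. Slide every valve carrier along its guide, round the bend and into the test bay without lifting it out of the track, then shoot the bolt right across behind them. Leave everything else on the bench where it is.

Things in the scene. Friction and masses are not known exactly. Their poses are not given: they have to be found in the camera images.
- console: Fixed blue sheet-steel gauge console, white top edge: 400 mm wide (y), 110 deep, 186 high, nothing higher. Origin at bench level under the middle of its flat upright face, the plane x = 0, which looks along its -x. Two round gauges (54 mm across, 16 proud) are fixed on the face at y = -167 and +167 mm, 130 mm up.
- screw_1 (a point): A bare mounting screw sticking straight out of the console's face, 166 mm above the bench, at console y = +62 mm. Shank 6 mm across and 8 mm long from face to head; round head 14 mm across, 4 mm thick. The point is on the screw's axis, half-way along the shank, 4 mm out from the face; axes as the console's.
- screw_2 (a point): The other bare mounting screw, the same, 62 mm to the console's -y side of its middle.
- readout_1: Loose digital pressure readout standing upright: grey box, round green-faced display on its front. Origin at its underside; z up, front looks along its -x. Box 60 mm wide (y), 70 high, from x = -28 (bezel 6 mm prouder) to +22 mm. Behind it a 5 mm steel plate (x = 22 to 27), 60 wide to 72 mm up, then a lug 44 wide rising to 111 mm, with a keyhole through it. 320 g.
- readout_1_seat (a point): Point in readout_1's keyhole slot where the screw's axis lies when it hangs: x = 24.5 (mid-plate), y = 0, z = 101 mm in its frame. The slot is 9 mm wide, open below into the entry hole, its closed top 104 mm above the underside.
- readout_1_hole (a point): Centre of readout_1's keyhole entry hole: x = 24.5, y = 0, z = 82 mm in its frame. The hole is 20 mm across, with sloping shoulders up into the slot.
- readout_2: Second readout, identical to readout_1.
- readout_2_seat (a point): As readout_1_seat, for readout_2.
- readout_2_hole (a point): As readout_1_hole, for readout_2.
- guide: Fixed track: channel 70 mm wide, steel walls 8 mm thick with tops 18 mm above the bench, 4 mm floor plate. Origin at bench level on the centre line where the bend begins. The start leg runs along x from -245 mm (closed) to 0; a quarter bend of radius 85 mm about (0, 85) turns left; the test bay runs along +y at x = 85 from y = 85 to the red stop at 290. A manifold 81 mm high stands at x = 147 to 193.
- bay_mouth (a point): Mouth of the test bay: on the channel's centre line at the line of the bolt, on the floor plate (4 mm above the bench), guide's axes. A carrier wholly past the closed bolt has its centre at y = 36 mm or more here.
- bay_end (a point): Inner face of the red stop at the end of the bay, on the centre line, on the floor plate; 205 mm beyond bay_mouth. The bay holds up to three carriers in a row.
- bolt (a joint): Barrel bolt at the bay mouth, on the inner side of the bend: 0 = drawn back (mouth open), 0.075 m = shot right across the mouth behind the carriers. Slides along the guide's +x, with about 2 N of friction, and stays where left. The rod is 10 mm thick, its axis 13 mm above the bench.
- bolt_knob (a point): Top of the bolt's upright black knob (ball centre, 58 mm above the bench; stem 14 mm thick below it, ball 20 mm). It moves with the bolt.
- carrier_1: Loose valve carrier: round white low-friction plastic puck 62 mm across, 18 mm thick, with an upright brass safety valve in its middle, 24 mm across up to 65 mm above the puck's underside (30 mm across below 28 mm; a thin side outlet at 27 mm), then a red cap to 72 mm. Origin at the centre of the underside. Starts in the start leg of the guide; may be absent. 350 g; friction on the track about 0.2.
- carrier_2: Valve carrier as carrier_1; may be absent.
- carrier_3: Valve carrier as carrier_1; may be absent.
- mug: Bystander: glass mug 95 mm high; leave alone.
- bottle: Bystander: clear drinks bottle 190 mm high; leave alone.
- wrench: Bystander: steel open spanner lying on the bench; leave alone.
- spare_valve: Bystander: spare brass safety valve standing on a steel foot 40 mm across, 66 mm high, not on a carrier; leave alone.
- gland_nut: Bystander: brass nut 34 mm across, 18 mm high; leave alone.
- screwdriver: Bystander: screwdriver with yellow handle, lying; leave alone.
- pen: Bystander: black pen on the clipboard; leave alone.
Not all that is in view belongs to the job. What is shaped like the readout_1 but blue or brown is not meant.

How it is judged:
By the outcome, as a careful person would: the job done as asked, in the order asked, and still so for the second after the job is handed in, with the robot touching nothing.
Of carrier_1, carrier_2, carrier_3 only 2 to 3 are there at a start; the rules pass over those that are not, and their reading is None.
At some moment in a run one of carrier_1, carrier_2, carrier_3 may be knocked a few centimetres aside while the robot is not near it.
It also fails if it takes over 208 s, if anything falls off the work surface, if the arm or the gripper's body presses on something with over 40 N, if the wrist force passes 120 N, or if a joint passes its speed limit or range.

## Robot

A 6-joint arm with a two-finger parallel gripper is mounted at the origin on the work surface. World frame = base frame: x ahead of the robot, y to its left, z up, the work surface at z = 0. Lengths are in m, angles in rad, forces in N, time in s.
With the tool pointing down it reaches from about 0.3 to 0.75 m from the base axis. Payload 8.5 kg.
Tool frame: the origin (TCP) lies where the fingers leave the gripper's body, on its centre line; the fingertips stand 64 mm ahead of it and the grasp point (between the pads) lies 45 mm ahead of it (finger_overhang is the distance from the TCP to the fingertips, in m); z points along the fingers, y is the line along which they close (so a half turn about z gives the same grasp; the last joint's range is limited). The gripper opens to 88 mm and grips with 3 to 60 N. Pads are 18 mm wide; open, the fingers measure 123 mm over their backs; the gripper's body (75 mm by 187 mm) begins 45 mm behind the grasp point.
Start: joints at [-1.34, 0.381, 1.297, -0, 1.464, -0.215], TCP at [0.237, -0.496, 0.303] pointing down, gripper open.
Joint ranges: [-3.11, 3.11], [-0.89, 2.33], [0.22, 2.48], [-1.42, 4.56], [0.17, 2.85], [-2.88, 2.88]. Speed limits (rad/s): [2.39, 2.39, 3.14, 3.14, 3.14, 3.14].

## Interface

Orientations are given as [roll, pitch, yaw] about the fixed x, y, z axes, in that order (R = Rz(yaw) Ry(pitch) Rx(roll)).
In Python, from workcell import * gives the robot as it stands.
- The arm moves only by the shell command python3 -m jog 'ROWS' [OPENING]. ROWS is JSON, one flat list of numbers, 4 for each row, row after row: the shift along the world's x, y, z as a fraction of full scale, then the turn about the world's z as a fraction of full scale. A call has 1 to 8 rows; each row shifts and turns the commanded pose from where the row before left it; what a row does not reach is not made up. Full scale, the value 1, is 0.12 m for a shift and pi/2 rad for a turn. A row lasts 1/8 s, in which the tool goes at most 62.5 mm and 10.7 degrees, less where a joint would pass 70% of its speed; a pose out of reach is approached as far as the arm can. A call with a number of a shift or a turn outside -1 to 1 is refused whole. A call with a gripper value outside its range is refused whole. OPENING is the closure, from -1 (fully open) to 1 (shut), set as the call begins (- or left out, the last holds). The fingers move at their own pace and stop on an object; the grip force is fixed at half the most. Time passes only in rows, so rows that do not move let the fingers close. It gives the time, the measured TCP pose, the force, the opening and the grip force at its end, in the units of the state.
- observe(): the state, without advancing time (a new reading comes with each control period).
- get_image(name): name is "scene" or "top"; returns a dict with "pixels" (384x512x3 uint8, red, green, blue), "depth" (384x512 float32, m along the optical axis (not along the pixel's ray), 0 where there is no reading), "intrinsics" (3x3 intrinsics, pixels), "R" (3x3) and "t" (3): a world point X has camera coordinates R X + t. Camera axes: x right, y down, z forward; pixel columns grow to the right and rows downward; lengths in m; the calibration is good to about 2 mm. A picture is of the moment at which its call begins.
- finish_job(): hands the job in; it is judged then, once.
The state is a dict: "time_s": time; "q": joint angles; "joint_vel": joint speeds; "effort": joint torques, N m; "tcp_pos": TCP position; "ee_rot": TCP orientation; "contact_force": force on the tool from outside, world axes, zero at the start; "moment": the same for the moment, N m; "width": opening from 0.0 (shut) to 1.0 (fully open); "gripper_force": force on a finger pad.
Only numpy, scipy, OpenCV 4.12 (cv2) and the standard library are available. Lean on these libraries where they do the work, as an engineer would, in place of code of your own. Each camera call takes 0.05 s, during which the arm holds its last target. There are 200 camera calls.

## Working session

There is one attempt and no reset: what is moved stays moved. The work goes in short steps, Python scripts to look and compute and a shell command to move; the robot and the scene stay as the last step left them, time stands still between calls to the robot, and variables do not carry over. Pictures are saved under pics/ and viewed, at most 14 in all, crops included, and the job is handed in when it is done.

```bash
ls; mkdir -p pics; python3 - <<'E'
from workcell import *
import cv2
for n in("scene","top"):
    d=get_image(n); cv2.imwrite(f"pics/{n}0.png",cv2.resize(d["pixels"][:,:,::-1],(800,600),interpolation=cv2.INTER_CUBIC))
    print(n,d["intrinsics"].tolist(),d["R"].round(3).tolist(),d["t"].round(3).tolist(),(d["depth"]>0).mean())
print(observe())
E
```

```text
pics
scene [[472.42904158646763, 0.0, 251.56969999021692], [0.0, 472.42904158646763, 190.48969447476298], [0.0, 0.0, 1.0]] [[0.646, 0.764, -0.004], [0.665, -0.565, -0.488], [-0.375, 0.313, -0.873]] [-0.273, -0.361, 1.674] 0.996002197265625
top [[426.2050820804343, 0.0, 252.60261619765865], [0.0, 426.2050820804343, 191.2610885965024], [0.0, 0.0, 1.0]] [[-0.028, -1.0, -0.001], [-0.991, 0.028, -0.128], [0.128, -0.003, -0.992]] [-0.091, 0.532, 1.506] 0.9958953857421875
{'time_s': 0.1, 'q': array([-1.34028894e+00,  3.81105055e-01,  1.29815307e+00, -2.94557914e-05,
        1.46361152e+00, -2.15295438e-01]), 'joint_vel': array([ 0.00128772, -0.0019624 , -0.00114706,  0.00167735, -0.0012582 ,
       -0.0011751 ]), 'effort': array([ 3.65764732e-03, -4.38655400e+01, -2.24910307e+01,  7.14129838e-02,
        3.42240685e-02, -7.99276950e-05]), 'tcp_pos': array([ 0.23710438, -0.49607302,  0.30222288]), 'ee_rot': array([-3.14033889e+00, -2.44203993e-04,  4.45805842e-01]), 'contact_force': array([-0.27872277,  0.34557879,  0.99203374]), 'moment': array([-0.01973179,  0.03444782,  0.02581402]), 'gripper_force': 0.0, 'width': 0.9996585498985396}
```

View pics/scene0.png

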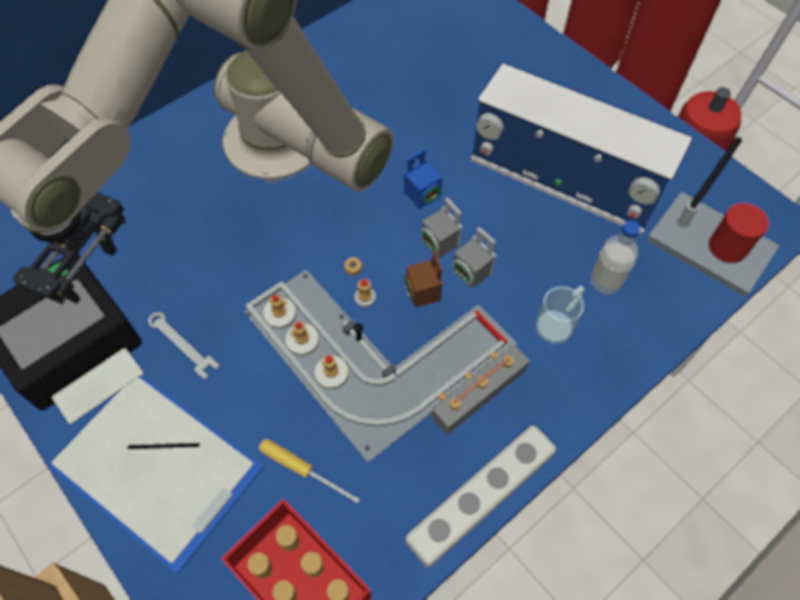

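View pics/top0.png

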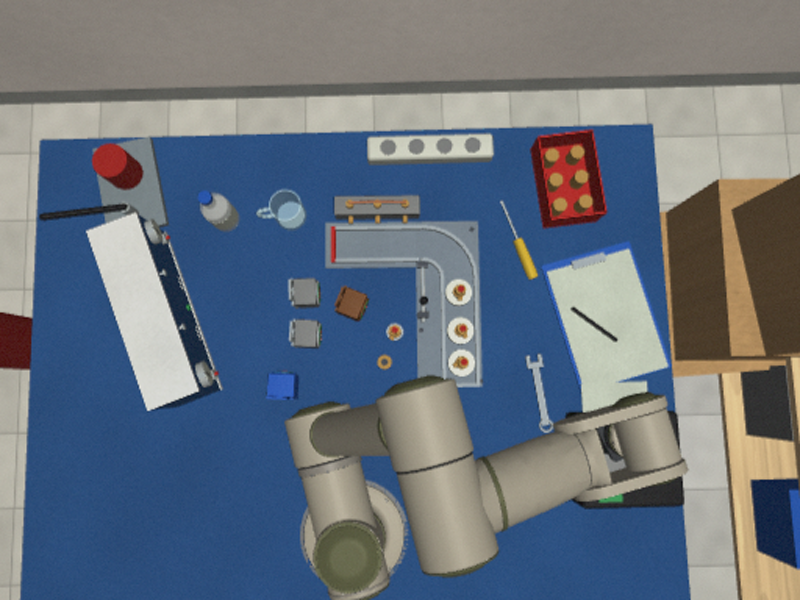

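Candidates in the 800-px top picture: grey readouts at (305,293) and (305,333). The blue (282,386) and brown (351,302) boxes are decoys. There are three carriers at (459,292), (460,330) and (461,363), and the spare valve at (395,331) is a bystander. The bolt knob is at (423,299), the red stop at (333,244), and the console face runs from (131,212) to (219,388).

```bash
cat > h.py <<'E'
from workcell import *
import cv2, numpy as np
def cam(n):
    d=get_image(n); K,R,t=d["intrinsics"],d["R"],d["t"]
    v,u=np.mgrid[:384,:512]
    ray=np.stack([(u-K[0,2])/K[0,0],(v-K[1,2])/K[1,1],np.ones(u.shape)],-1)
    d["W"]=(ray*d["depth"][...,None]-t)@R; d["hsv"]=cv2.cvtColor(d["pixels"],cv2.COLOR_RGB2HSV)
    return d
def plane(d,u,v,z):
    K,R,t=d["intrinsics"],d["R"],d["t"]
    r=R.T@np.array([(u-K[0,2])/K[0,0],(v-K[1,2])/K[1,1],1]); c=-R.T@t
    return c+r*(z-c[2])/r[2]
def box(u0,v0,u1,v1,s=1.5625):
    m=np.zeros((384,512),bool); m[int(v0/s):int(v1/s),int(u0/s):int(u1/s)]=1; return m
def rect(P):
    r=cv2.minAreaRect((P[:,:2]*1000).astype(np.float32)); return cv2.boxPoints(r).round(1).tolist()
E
python3 - <<'E'
from h import *
d=cam("top"); W=d["W"]; z=W[...,2]; H=d["hsv"]
m=box(60,190,240,420)&(z>.176)&(z<.2)&(H[...,1]<60); print("console top",z[m].mean(),rect(W[m]))
for n,b in dict(rA=(284,270,322,310),rB=(284,314,322,352)).items():
    q=box(*b)&(H[...,1]<90)
    m=q&(z>.06)&(z<.08); print(n,"box",m.sum(),np.median(z[m]),rect(W[m]))
    m=q&(z>.085); print(n,"lug",m.sum(),z[m].max() if m.any() else 0,rect(W[m]) if m.any() else 0)
for n,b in dict(c1=(445,277,475,308),c2=(445,315,475,345),c3=(445,348,475,378)).items():
    q=box(*b); m=q&(z>.06); print(n,"cap",m.sum(),W[m].mean(0).round(4), z[m].max())
    m=q&(z>.015)&(z<.03)&(H[...,1]<40)&(H[...,2]>180); (x,y),r=cv2.minEnclosingCircle((W[m][:,:2]*1e3).astype(np.float32)); print("puck",x,y,r)
m=box(412,285,435,312)&(z>.04); print("knob",m.sum(),W[m].mean(0),z[m].max())
m=box(325,222,345,268)&(H[...,1]>120)&((H[...,0]<10)|(H[...,0]>170)); print("stop",m.sum(),np.median(z[m]),rect(W[m]))
m=box(320,185,425,225)&(z>.07)&(z<.1); print("manifold",m.sum(),rect(W[m]),z[m].max())
def up(img,b,s=1.5625,f=None):
    c=img[int(b[1]/s):int(b[3]/s),int(b[0]/s):int(b[2]/s),::-1]; return cv2.resize(c,(400,300),interpolation=cv2.INTER_CUBIC)
s=cam("scene")
p=np.vstack([np.hstack([up(d["pixels"],(320,210,490,400)),up(d["pixels"],(260,260,380,400))]),np.hstack([up(s["pixels"],(400,140,520,320)),up(s["pixels"],(460,80,700,230))])])
cv2.imwrite("pics/c1.png",p); np.savez("sc.npz",W=s["W"])
E
```

```text
console top 0.18753760485383472 [[291.8999938964844, 411.6000061035156], [376.29998779296875, 166.5], [759.7000122070312, 298.5], [675.2999877929688, 543.5]]
rA box 270 0.07109936268729998 [[516.5999755859375, 127.0999984741211], [519.2999877929688, 67.69999694824219], [580.0999755859375, 70.5], [577.4000244140625, 129.89999389648438]]
rA lug 29 1.5617681221848112 [[311.0, -80.5999984741211], [331.3999938964844, -101.9000015258789], [570.2999877929688, 127.19999694824219], [549.9000244140625, 148.5]]
rB box 271 0.070968277289885 [[422.5, 71.5], [481.70001220703125, 67.69999694824219], [485.3999938964844, 125.0999984741211], [426.1000061035156, 128.89999389648438]]
rB lug 34 1.5617681221848112 [[299.3999938964844, -81.0999984741211], [331.3999938964844, -101.9000015258789], [476.70001220703125, 122.19999694824219], [444.70001220703125, 143.0]]
c1 cap 41 [ 0.5268 -0.2427  0.1807] 1.5617681221848112
puck 544.387451171875 -255.06544494628906 30.774301528930664
c2 cap 37 [ 0.4468 -0.246   0.1517] 1.5617681221848112
puck 453.923828125 -255.12049865722656 30.041366577148438
c3 cap 37 [ 0.3786 -0.2536  0.0726] 0.08151425225206535
puck 384.30218505859375 -243.4473419189453 41.33877944946289
knob 26 [ 0.50603694 -0.16502953  0.18110724] 1.5617681221848112
stop 65 0.01913443056203597 [[624.5, 32.400001525878906], [707.9000244140625, 31.0], [708.0, 39.5], [624.5999755859375, 40.900001525878906]]
manifold 55 [[743.0, -135.5], [752.4000244140625, -135.60000610351562], [754.4000244140625, -6.599999904632568], [745.0, -6.5]] 0.08670839861796716
```

View pics/c1.png

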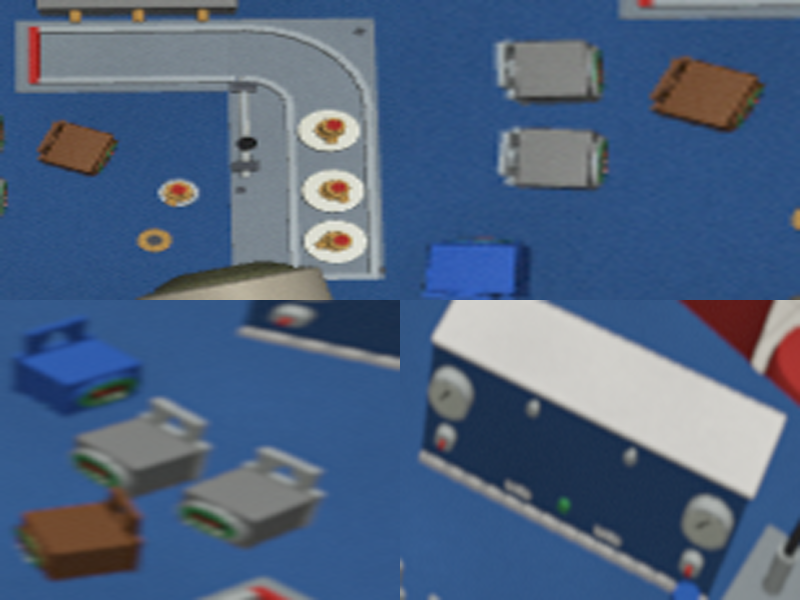

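```bash
python3 - <<'E'
from h import *
d=cam("top"); s=cam("scene"); 
def proj(d,X): p=d["R"]@X+d["t"]; p=d["intrinsics"]@(p/p[2]); return p[:2].round(1)
est=[]
for nm,c,b in(("top",d,(60,190,240,420)),("scene",s,(460,50,710,210))):
    H=c["hsv"]; m=(box(*b)&(H[...,1]<50)&(H[...,2]>170)).astype(np.uint8)
    m=cv2.morphologyEx(m,cv2.MORPH_OPEN,np.ones((5,5)))
    k=max(cv2.findContours(m,0,1)[0],key=cv2.contourArea)
    P=np.array([plane(c,*p[0],.186) for p in k]); r=cv2.minAreaRect((P[:,:2]*1e3).astype(np.float32)); bp=cv2.boxPoints(r)
    print(nm,r,bp.round(0).tolist())
    pts=bp[np.argsort(bp[:,1]*np.cos(.33)+0*bp[:,0])]
    # face edge: the long edge closest to base
    e=[(bp[i],bp[(i+1)%4]) for i in range(4)]; e=[x for x in e if np.linalg.norm(x[0]-x[1])>250]
    a,bb=min(e,key=lambda x:np.linalg.norm(x[0]+x[1])); 
    if a[0]>bb[0]: a,bb=bb,a
    mid=(a+bb)/2; dv=(bb-a)/np.linalg.norm(bb-a); n=np.array([dv[1],-dv[0]])
    print("mid",mid,"ang",np.degrees(np.arctan2(dv[1],dv[0])),"len",np.linalg.norm(bb-a))
    for q in(62,-62):
        X=np.r_[(mid+dv*q+n*12)/1e3,.166]; print("screw head",q,X.round(4),"top px",proj(d,X)*1.5625,"scene px",proj(s,X)*1.5625)
# screw blobs: bright spots on dark blue
for nm,c,bs in(("top",d,[(152,262,174,284),(172,316,194,338)]),("scene",s,[(528,120,552,144),(586,145,610,169)])):
    H=c["hsv"]
    for b in bs:
        m=box(*b)&(H[...,1]<110)&(H[...,2]>90); v,u=np.nonzero(m); print(nm,"blob",m.sum(),u.mean()*1.5625,v.mean()*1.5625,plane(c,u.mean(),v.mean(),.166).round(4),np.median(c["W"][m],0).round(3))
for nm,c,bs in (("top",d,[(284,270,322,310),(284,314,322,352)]),("scene",s,[(462,222,502,262),(430,195,466,235)])):
  W=c["W"];z=W[...,2]
  for b in bs:
    m=box(*b)&(z>.092)&(z<.116)&(c["hsv"][...,1]<90); P=W[m][:,:2]*1e3
    if len(P)>4: f=cv2.fitLine(P.astype(np.float32),cv2.DIST_HUBER,0,.01,.01).ravel(); print(nm,"lug",len(P),f.round(3),P.min(0).round(1),P.max(0).round(1),z[m].max())
W=s["W"];z=W[...,2]
for c in(d,s):
  z=c["W"][...,2];H=c["hsv"];X=c["W"]; m=(H[...,2]<60)&(z>.04)&(z<.075)&(abs(X[...,0]-.51)<.04)&(abs(X[...,1]+.17)<.03); print("knob",m.sum(),np.median(X[m],0).round(4))
  m=(z>.06)&(z<.085)&(abs(X[...,1]+.255)<.03)&(X[...,0]>.33)&(X[...,0]<.6)&((H[...,0]<8)|(H[...,0]>172))&(H[...,1]>150); 
  n,l,st,ce=cv2.connectedComponentsWithStats(m.astype(np.uint8))
  for i in range(1,n): print("cap",st[i,4],np.median(X[l==i],0).round(4))
E
```

```text
top ((502.97247314453125, 422.2964172363281), (402.90167236328125, 110.76870727539062), 19.830738067626953) [[295.0, 406.0], [332.0, 302.0], [711.0, 439.0], [674.0, 543.0]]
mid [521.7612 370.1964] ang 19.830736 len 402.90158
screw head 62 [0.5842 0.3799 0.166 ] top px [165.15625 271.71875] scene px [596.40625 158.90625]
screw head -62 [0.4675 0.3379 0.166 ] top px [184.21875 325.78125] scene px [537.8125 134.6875]
scene ((503.36468505859375, 421.1651306152344), (404.15704345703125, 113.54891204833984), 20.008630752563477) [[294.0, 405.0], [333.0, 299.0], [713.0, 437.0], [674.0, 544.0]]
mid [522.7907 367.8175] ang 20.008627 len 404.15704
screw head 62 [0.5852 0.3778 0.166 ] top px [166.25 271.25] scene px [595.9375  159.84375]
screw head -62 [0.4686 0.3353 0.166 ] top px [185.46875 325.3125 ] scene px [537.34375 135.625  ]
top blob 68 155.60661764705884 273.046875 [0.5819 0.4001 0.166 ] [0.579 0.395 0.186]
top blob 60 175.67708333333334 328.0989583333333 [0.4633 0.3559 0.166 ] [0.462 0.351 0.185]
scene blob 100 540.6875 124.640625 [0.453 0.361 0.166] [0.463 0.349 0.184]
scene blob 87 599.0840517241379 149.58692528735634 [0.5717 0.4015 0.166 ] [0.579 0.39  0.183]
top lug 21 [1.00000e+00 1.90000e-02 5.47410e+02 1.24845e+02] [525.5 122.6] [568.4 128.5] 0.11485085425473744
top lug 25 [ 9.96000e-01 -9.00000e-02  4.57597e+02  1.23051e+02] [433.8 120.2] [475.7 127.8] 0.11591260537106804
scene lug 62 [9.99000e-01 5.00000e-02 5.49469e+02 1.23065e+02] [527.3 118.4] [571.7 129.2] 0.11506213384398162
scene lug 58 [ 9.94000e-01 -1.07000e-01  4.59060e+02  1.22117e+02] [435.6 116.6] [479.4 127.8] 0.1149868380634084
knob 19 [ 0.5205 -0.1711  0.0679]
cap 10 [ 0.5437 -0.253   0.0773]
cap 11 [ 0.4539 -0.2557  0.0782]
cap 12 [ 0.3803 -0.2562  0.0762]
knob 28 [ 0.528  -0.1744  0.0633]
cap 10 [ 0.3834 -0.2566  0.0761]
cap 9 [ 0.4564 -0.2558  0.0747]
cap 11 [ 0.5462 -0.2557  0.0756]
```

The crop shows two grey readouts whose lugs are on the +y side, the blue and brown decoys, and both screws on the console face. The console yaw is 19.9° and its face midpoint is (0.522, 0.369). Readout A is at about (0.549, 0.1005) and B at about (0.454, 0.1005). I'm starting with A.

```bash
python3 -m jog '[0.217,0.404,0,0.092,0.217,0.404,0,0.092,0.217,0.404,0,0.092,0.217,0.404,0,0.092,0.217,0.404,0,0.092,0.217,0.404,0,0.092,0.217,0.404,0,0.092,0.217,0.404,0,0.092]' -0.65
python3 -m jog '[0.217,0.404,0,0,0.217,0.404,0,0,0.217,0.404,0,0,0.217,0.404,0,0,0,0,0,0]'
```

```text
time_s: 1.3
tcp_pos: [0.4461, -0.1067, 0.3029]
ee_rot: [3.141, 0.0, 1.607]
contact_force: [0.7, -0.3, 0.5]
width: 0.825
gripper_force: 0.0
time_s: 1.92
tcp_pos: [0.5503, 0.0883, 0.3021]
ee_rot: [-3.141, -0.0, 1.606]
contact_force: [-0.2, -0.2, 0.3]
width: 0.826
gripper_force: 0.0
```

```bash
python3 -m jog '[0,-0.023,-0.2,0,0,0,-0.2,0,0,0,-0.2,0,0,0,-0.2,0,0,0,-0.2,0,0,0,-0.2,0,0,0,0,0]'
python3 - <<'E'
from h import *
a=cam("scene")["pixels"][90:230,200:360,::-1]; cv2.imwrite("pics/a1.png",cv2.resize(a,(686,600),interpolation=cv2.INTER_CUBIC))
E
```

```text
time_s: 2.8
tcp_pos: [0.5488, 0.0819, 0.1577]
ee_rot: [-3.138, -0.0, 1.601]
contact_force: [-1.1, 0.4, 0.5]
width: 0.822
gripper_force: 0.0
```

View pics/a1.png

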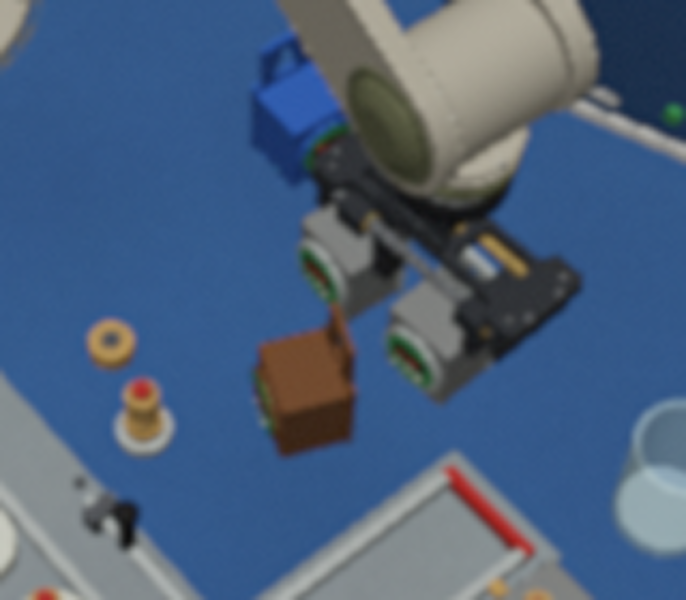

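The gripper straddles readout A, with the finger at crop px (470,320) on its outer side and the other in the gap at (385,255). Nothing is touched, so I'll go down and grip.

```bash
python3 -m jog '[0.007,0.025,-0.09,0,0,0,-0.09,0,0,0,-0.09,0,0,0,-0.082,0,0,0,0,0]'
python3 -m jog '[0,0,0,0,0,0,0,0,0,0,0,0,0,0,0,0,0,0,0,0,0,0,0,0]' 1
python3 -m jog '[0,0,0.1,0,0,0,0.2,0,0,0,0.2,0,0,0,0.3,0,0,0,0.3,0,0,0,0,0]'
```

```text
time_s: 3.48
tcp_pos: [0.5502, 0.0858, 0.1157]
ee_rot: [-3.14, -0.0, 1.602]
contact_force: [-1.0, 0.8, 0.1]
width: 0.826
gripper_force: 0.0
time_s: 4.22
tcp_pos: [0.5504, 0.0858, 0.1167]
ee_rot: [3.142, 0.0, 1.602]
contact_force: [-1.9, -1.6, 3.7]
width: 0.679
gripper_force: 30.0
time_s: 4.97
tcp_pos: [0.5511, 0.0858, 0.2509]
ee_rot: [3.136, 0.0, 1.602]
contact_force: [-0.3, -0.5, -3.6]
width: 0.677
gripper_force: 30.0
```

```bash
python3 -m jog '[0.127,0.451,0,0.05,0.127,0.451,0,0.05,0.127,0.451,0,0.05,0.127,0.451,0,0.051,0,0,0,0,0,0,0,0]'
python3 - <<'E'
from h import *
o=observe(); print(o["tcp_pos"],o["ee_rot"])
d=cam("top"); s=cam("scene")
def P(c): return c["intrinsics"]@np.c_[c["R"],c["t"]]
c=[]
for k,b in((d,(190,180,225,215)),(s,(612,215,648,245))):
    H=k["hsv"]; m=box(*b)&(abs(H[...,0].astype(int)-110)<12)&(H[...,1]>150)&(H[...,2]>110); v,u=np.nonzero(m); print(m.sum(),u.mean()*1.5625,v.mean()*1.5625); c.append((u.mean(),v.mean()))
X=cv2.triangulatePoints(P(d),P(s),np.array(c[0]).reshape(2,1),np.array(c[1]).reshape(2,1)).ravel(); print("bottle cap",X[:3]/X[3])
f=lambda c,b:cv2.resize(c["pixels"][b[1]:b[3],b[0]:b[2],::-1],(400,400),interpolation=cv2.INTER_CUBIC)
cv2.imwrite("pics/a2.png",np.hstack([f(d,(80,100,210,230)),f(s,(300,40,430,170))]))
E
```

```text
time_s: 5.72
tcp_pos: [0.6111, 0.3018, 0.2467]
ee_rot: [-3.139, 0.0, 1.917]
contact_force: [-0.2, -0.5, -4.1]
width: 0.675
gripper_force: 30.0
[0.61109618 0.3018437  0.24668039] [-3.13857599e+00  2.09470221e-04  1.91725984e+00]
302 203.69412251655626 190.21109271523179
157 629.6078821656051 229.96616242038215
bottle cap [0.74648091 0.28528984 0.19616643]
```

View pics/a2.png

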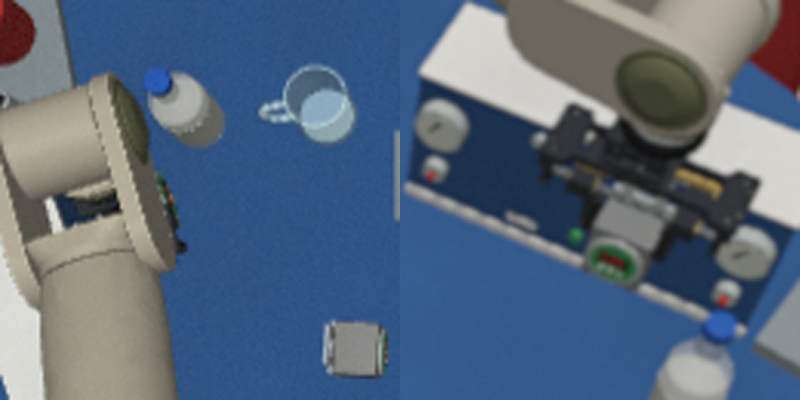

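Readout A is held level with its display facing out (scene crop px (612,258)), and the bottle is clear. Next I lower it to hole height and approach the screw.

```bash
python3 -m jog '[0,0,-0.13,0,0,0,-0.13,0,0,0,-0.13,0,0,0,0,0,0,0,0,0]'
python3 -m jog '[-0.022,0.07,0,0,-0.022,0.07,0,0,-0.022,0.07,0,0,-0.022,0.07,0,0,0,0,0,0,0,0,0,0,0,0,0,0]'
```

```text
time_s: 6.45
tcp_pos: [0.6116, 0.3023, 0.2021]
ee_rot: [3.141, 0.0, 1.918]
contact_force: [0.7, 1.1, -3.7]
width: 0.681
gripper_force: 30.0
time_s: 7.32
tcp_pos: [0.601, 0.3356, 0.2017]
ee_rot: [-3.142, 0.0, 1.917]
contact_force: [-0.6, -1.2, -4.1]
width: 0.677
gripper_force: 30.0
```

```bash
python3 -m jog '[-0.006,-0.002,-0.015,0,-0.0113,0.0313,0,0,-0.0113,0.0313,0,0,0,0,0,0,0,0,0,0]'
python3 -m jog '[-0.0113,0.0313,0,0,-0.006,0.016,0,0,0,0,0,0,0,0,0,0]'
```

```text
time_s: 7.95
tcp_pos: [0.5974, 0.3432, 0.1999]
ee_rot: [3.142, 0.0, 1.918]
contact_force: [0.5, -0.2, -3.6]
width: 0.678
gripper_force: 30.0
time_s: 8.45
tcp_pos: [0.5954, 0.3488, 0.1999]
ee_rot: [3.142, 0.0, 1.918]
contact_force: [-0.6, -0.3, -3.4]
width: 0.678
gripper_force: 30.0
```

```bash
for i in 1 2; do python3 -m jog '[-0.0043,0.0117,0,0,0,0,0,0,0,0,0,0]'|grep -E "pos|force"; done
```

```text
tcp_pos: [0.5948, 0.3502, 0.1999]
contact_force: [0.0, -0.2, -3.6]
gripper_force: 30.0
tcp_pos: [0.5946, 0.3509, 0.1998]
contact_force: [0.4, -5.4, -4.6]
gripper_force: 30.0
```

Contact came exactly at the face distance, so the plate is past the screw head. I'll back off 1.5 mm and lower it.

```bash
python3 -m jog '[0.0043,-0.0117,0,0,0,0,-0.05,0,0,0,-0.05,0,0,0,0,0,0,0,0,0]'
python3 -m jog '[0,0,-0.03,0,0,0,-0.02,0,0,0,0,0,0,0,0,0]'
```

```text
time_s: 9.82
tcp_pos: [0.5948, 0.3503, 0.1879]
ee_rot: [-3.142, -0.0, 1.918]
contact_force: [-0.2, 0.2, -3.6]
width: 0.681
gripper_force: 30.0
time_s: 10.32
tcp_pos: [0.5948, 0.3502, 0.182]
ee_rot: [3.141, -0.0, 1.918]
contact_force: [-1.6, 1.4, -1.9]
width: 0.679
gripper_force: 30.0
```

```bash
for i in 1 2; do python3 -m jog '[0,0,-0.01,0,0,0,0,0,0,0,0,0]'|grep -E "pos|contact"; done
```

```text
tcp_pos: [0.5948, 0.3505, 0.1814]
contact_force: [-3.5, 1.2, 4.7]
tcp_pos: [0.5948, 0.3508, 0.1808]
contact_force: [-4.4, 2.0, 8.6]
```

```bash
python3 -m jog '[0,0,0,0,0,0,0,0,0,0,0,0]' -0.65
python3 -m jog '[0,0,0.1,0,0,0,0.2,0,0,0,0.3,0,0.085,-0.235,0,0,0.085,-0.235,0,0,0,0,0,0]'
python3 -m jog '[-0.27,-0.347,0,-0.057,-0.27,-0.347,0,-0.057,-0.27,-0.347,0,-0.057,-0.27,-0.347,0,-0.057,-0.27,-0.347,0,-0.056,0,0,0,0,0,0,0,0]'
python3 - <<'E'
from h import *
d=cam("top"); s=cam("scene")
f=lambda c,b:cv2.resize(c["pixels"][b[1]:b[3],b[0]:b[2],::-1],(400,400),interpolation=cv2.INTER_CUBIC)
cv2.imwrite("pics/a3.png",np.hstack([f(d,(60,100,220,260)),f(s,(290,40,420,170))]))
E
```

```text
time_s: 11.45
tcp_pos: [0.595, 0.35, 0.1791]
ee_rot: [-3.141, 0.0, 1.917]
contact_force: [0.2, 0.9, 0.4]
width: 0.824
gripper_force: 0.0
time_s: 12.2
tcp_pos: [0.616, 0.2922, 0.2524]
ee_rot: [3.141, 0.0, 1.915]
contact_force: [1.4, 0.6, 0.2]
width: 0.823
gripper_force: 0.0
time_s: 13.08
tcp_pos: [0.4538, 0.0862, 0.2521]
ee_rot: [3.14, -0.0, 1.472]
contact_force: [-1.3, 0.2, 1.0]
width: 0.825
gripper_force: 0.0
```

View pics/a3.png

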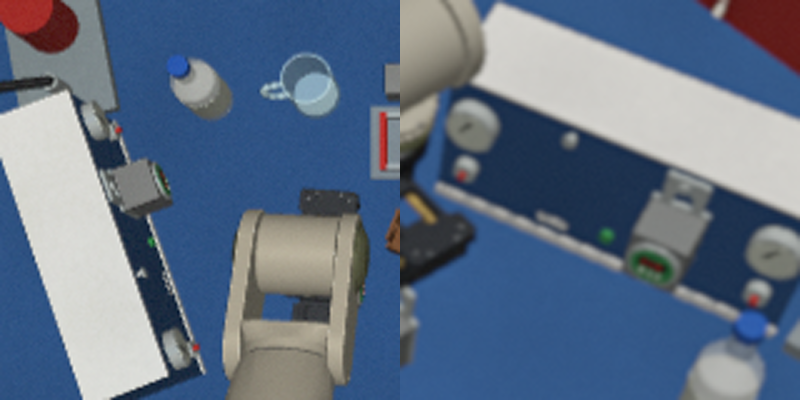

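Readout A hangs straight on its screw (scene crop px (686,185)). Next is B.

```bash
python3 -m jog '[-0.01,-0.005,-0.2,0,0,0,-0.2,0,0,0,-0.2,0,0,0,-0.2,0,0,0,-0.12,0,0,0,-0.12,0,0,0,-0.095,0,0,0,0,0]'
python3 -m jog '[0,0,0,0,0,0,0,0,0,0,0,0,0,0,0,0,0,0,0,0,0,0,0,0]' 1
python3 -m jog '[0,0,0.1,0,0,0,0.2,0,0,0,0.2,0,0,0,0.3,0,0,0,0.3,0,0,0,0,0]'
```

```text
time_s: 14.18
tcp_pos: [0.4521, 0.0854, 0.1146]
ee_rot: [-3.14, -0.0, 1.472]
contact_force: [0.8, -1.2, 0.2]
width: 0.828
gripper_force: 0.0
time_s: 14.92
tcp_pos: [0.4523, 0.085, 0.1157]
ee_rot: [3.141, -0.0, 1.471]
contact_force: [0.1, 2.3, 6.2]
width: 0.678
gripper_force: 29.9
time_s: 15.68
tcp_pos: [0.4523, 0.0849, 0.2492]
ee_rot: [3.137, 0.0, 1.472]
contact_force: [-0.2, 0.0, -3.2]
width: 0.681
gripper_force: 29.9
```

```bash
python3 -m jog '[0.072,0.292,0,0.0567,0.072,0.292,0,0.0567,0.072,0.292,0,0.0567,0.072,0.292,0,0.0567,0.072,0.292,0,0.0567,0,0,0,0,0,0,0,0]'
python3 -m jog '[0,0,-0.14,0,0,0,-0.14,0,0,0,-0.135,0,-0.022,0.07,0,0,-0.022,0.07,0,0,-0.022,0.07,0,0,-0.022,0.07,0,0,0,0,0,0]'
python3 -m jog '[0,0,0,0,0,0,0,0]'
```

```text
time_s: 16.55
tcp_pos: [0.4947, 0.2596, 0.2459]
ee_rot: [-3.139, 0.0, 1.916]
contact_force: [-0.1, 0.5, -3.1]
width: 0.678
gripper_force: 29.9
time_s: 17.55
tcp_pos: [0.4844, 0.2945, 0.1977]
ee_rot: [3.141, -0.0, 1.918]
contact_force: [0.7, -0.1, -3.9]
width: 0.675
gripper_force: 29.9
time_s: 17.8
tcp_pos: [0.4848, 0.2936, 0.1975]
ee_rot: [-3.142, 0.0, 1.917]
contact_force: [-0.9, 0.0, -3.6]
width: 0.676
gripper_force: 29.9
```

```bash
python3 -m jog '[-0.0099,-0.0036,0.0125,0,-0.0113,0.0313,0,0,-0.0113,0.0313,0,0,0,0,0,0,0,0,0,0]'
python3 -m jog '[-0.0113,0.0313,0,0,-0.006,0.016,0,0,0,0,0,0,0,0,0,0]'
```

```text
time_s: 18.42
tcp_pos: [0.4808, 0.3009, 0.199]
ee_rot: [-3.142, 0.0, 1.917]
contact_force: [-0.3, -0.2, -4.0]
width: 0.679
gripper_force: 29.9
time_s: 18.92
tcp_pos: [0.4787, 0.3065, 0.199]
ee_rot: [-3.142, 0.0, 1.917]
contact_force: [0.1, 0.4, -1.7]
width: 0.682
gripper_force: 29.9
```

```bash
for i in 1 2; do python3 -m jog '[-0.0043,0.0117,0,0,0,0,0,0,0,0,0,0]'|grep -E "pos|contact"; done
```

```text
tcp_pos: [0.4782, 0.308, 0.199]
contact_force: [0.5, -0.2, -2.8]
tcp_pos: [0.4777, 0.3092, 0.199]
contact_force: [1.6, -1.8, -3.1]
```

```bash
python3 -m jog '[0.003,-0.009,0,0,0,0,-0.05,0,0,0,-0.05,0,0,0,0,0,0,0,0,0]'
python3 -m jog '[0,0,-0.03,0,0,0,-0.015,0,0,0,0,0,0,0,0,0]'
for i in 1 2; do python3 -m jog '[0,0,-0.008,0,0,0,0,0,0,0,0,0]'|grep -E "pos|contact"; done
```

```text
time_s: 20.3
tcp_pos: [0.4781, 0.3083, 0.187]
ee_rot: [-3.142, -0.0, 1.917]
contact_force: [0.5, 1.1, -3.4]
width: 0.679
gripper_force: 29.9
time_s: 20.8
tcp_pos: [0.4781, 0.3083, 0.1817]
ee_rot: [3.141, -0.0, 1.917]
contact_force: [0.6, 0.3, -3.7]
width: 0.676
gripper_force: 29.9
tcp_pos: [0.4781, 0.3084, 0.1809]
contact_force: [0.9, 1.1, -1.3]
tcp_pos: [0.4781, 0.3086, 0.1802]
contact_force: [-2.3, 2.4, 6.3]
```

```bash
python3 -m jog '[0,0,0,0,0,0,0,0,0,0,0,0]' -0.65
python3 -m jog '[0,0,0.1,0,0,0,0.2,0,0,0,0.3,0,0.085,-0.235,0,0,0.085,-0.235,0,0,0,0,0,0]' | grep -E "pos|contact|time"
python3 -m jog '[0.03,-0.39,0,-0.11,0.03,-0.39,0,-0.11,0.03,-0.39,0,-0.11,0.03,-0.39,0,-0.11,0.03,-0.39,0,-0.11,0.03,-0.39,0,-0.11,0.03,-0.39,0,-0.11,0.03,-0.39,0,-0.11]'
python3 -m jog '[0.03,-0.39,0,-0.11,0.03,-0.39,0,-0.11,0.03,-0.32,0,-0.12,0,0,0,0,0,0,0,0]'
python3 - <<'E'
from h import *
d=cam("top"); s=cam("scene")
for c in(d,s):
  z=c["W"][...,2];H=c["hsv"];X=c["W"]
  m=(z>.06)&(z<.085)&(abs(X[...,1]+.255)<.05)&(X[...,0]>.33)&(X[...,0]<.62)&((H[...,0]<8)|(H[...,0]>172))&(H[...,1]>150); 
  n,l,st,ce=cv2.connectedComponentsWithStats(m.astype(np.uint8))
  for i in range(1,n): print("cap",st[i,4],np.median(X[l==i],0).round(4),plane(c,*ce[i],.076).round(4))
f=lambda c,b:cv2.resize(c["pixels"][b[1]:b[3],b[0]:b[2],::-1],(400,400),interpolation=cv2.INTER_CUBIC)
cv2.imwrite("pics/a4.png",np.hstack([f(s,(150,150,300,300)),f(s,(290,40,420,170))]))
E
```

```text
time_s: 21.92
tcp_pos: [0.4781, 0.3081, 0.1795]
ee_rot: [-3.141, 0.0, 1.917]
contact_force: [0.0, -0.6, 0.8]
width: 0.826
gripper_force: 0.0
time_s: 22.68
tcp_pos: [0.499, 0.2506, 0.2525]
contact_force: [0.9, 0.2, 0.0]
time_s: 23.68
tcp_pos: [0.5275, -0.1232, 0.2523]
ee_rot: [3.141, -0.001, 0.529]
contact_force: [-0.1, 0.2, -1.0]
width: 0.827
gripper_force: 0.0
time_s: 24.3
tcp_pos: [0.5382, -0.2534, 0.2518]
ee_rot: [-3.141, 0.0, 0.004]
contact_force: [0.3, 0.9, -0.2]
width: 0.825
gripper_force: 0.0
cap 11 [ 0.3802 -0.2561  0.0769] [ 0.38   -0.2552  0.076 ]
cap 10 [ 0.3845 -0.2566  0.0773] [ 0.383  -0.2564  0.076 ]
cap 3 [ 0.4934 -0.2583  0.0769] [ 0.4924 -0.2588  0.076 ]
cap 13 [ 0.5518 -0.2553  0.075 ] [ 0.5525 -0.2559  0.076 ]
```

View pics/a4.png

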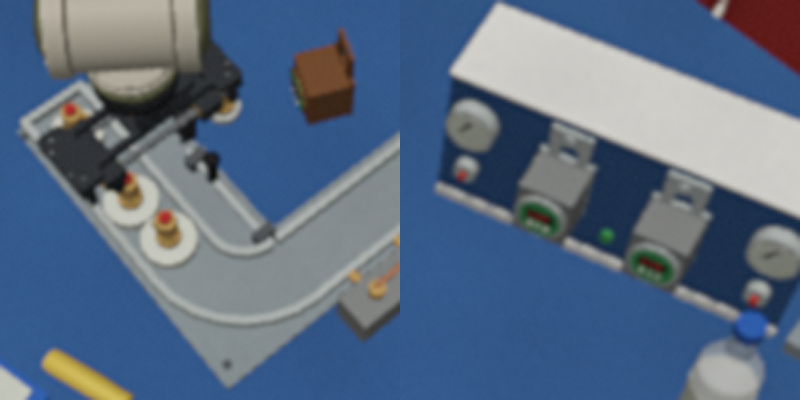

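Both readouts hang straight (scene crop px (570,140) and (686,185)). Carrier 2 was knocked forward to x≈0.49, so it now nearly touches carrier 1 at (0.552,-0.2555). Next I grip carrier 1.

```bash
python3 -m jog '[0.115,-0.018,-0.2,0,0,0,-0.2,0,0,0,-0.2,0,0,0,-0.2,0,0,0,-0.2,0,0,0,-0.15,0,0,0,-0.1,0,0,0,0,0]' 
python3 -m jog '[0,0,0,0,0,0,0,0,0,0,0,0,0,0,0,0,0,0,0,0,0,0,0,0]' 1
python3 -m jog '[0,0,0,0]'
```

```text
time_s: 25.4
tcp_pos: [0.5518, -0.256, 0.1014]
ee_rot: [-3.141, 0.001, 0.003]
contact_force: [0.6, 0.3, 0.5]
width: 0.823
gripper_force: 0.0
time_s: 26.15
tcp_pos: [0.5518, -0.2567, 0.1017]
ee_rot: [-3.142, 0.0, 0.001]
contact_force: [0.5, 1.2, 1.2]
width: 0.261
gripper_force: 30.0
time_s: 26.28
tcp_pos: [0.5518, -0.2566, 0.1017]
ee_rot: [-3.142, 0.0, 0.002]
contact_force: [0.1, 0.4, 0.4]
width: 0.26
gripper_force: 30.0
```

```bash
python3 -m jog '[0.207,-0.0025,0,0,0.183,0.021,0,0,0.1725,0.068,0,0,0,0,0,0,0.148,0.11,0,0,0.115,0.145,0,0,0,0,0,0]' 
python3 -m jog '[0.073,0.17,0,0,0.0275,0.1825,0,0,0,0,0,0,0,0,0,0]'
```

```text
time_s: 27.15
tcp_pos: [0.6513, -0.2142, 0.1017]
ee_rot: [-3.141, -0.001, 0.003]
contact_force: [1.4, 1.4, 2.1]
width: 0.265
gripper_force: 30.0
time_s: 27.65
tcp_pos: [0.6629, -0.173, 0.1017]
ee_rot: [-3.141, 0.0, 0.002]
contact_force: [0.6, 1.8, 2.5]
width: 0.261
gripper_force: 30.0
```

```bash
python3 -m jog '[0.003,0.2,0,0,0.003,0.2,0,0,0.003,0.2,0,0,0.003,0.2,0,0,0.003,0.2,0,0,0.003,0.2,0,0,0.003,0.15,0,0,0,0,0,0]' 
for i in 1 2 3; do python3 -m jog '[0,0.02,0,0,0,0,0,0,0,0,0,0]'|grep -E "pos|contact"; done
```

```text
time_s: 28.65
tcp_pos: [0.6655, -0.0096, 0.1017]
ee_rot: [-3.141, 0.0, 0.003]
contact_force: [0.6, 2.5, 3.1]
width: 0.262
gripper_force: 30.0
tcp_pos: [0.6655, -0.0095, 0.1017]
contact_force: [-0.1, 0.6, 2.9]
tcp_pos: [0.6655, -0.0068, 0.1017]
contact_force: [0.2, -1.7, 3.1]
tcp_pos: [0.6655, -0.0039, 0.1017]
contact_force: [0.2, -0.7, 3.1]
```

```bash
for i in 1 2 3; do python3 -m jog '[0,0.016,0,0,0,0,0,0,0,0,0,0]'|grep -E "pos|contact"; done
```

```text
tcp_pos: [0.6655, -0.0021, 0.1017]
contact_force: [0.8, 0.1, 3.8]
tcp_pos: [0.6655, -0.0002, 0.1017]
contact_force: [0.9, -1.2, 4.3]
tcp_pos: [0.6655, 0.0003, 0.1018]
contact_force: [-0.2, -7.5, 3.2]
```

```bash
python3 -m jog '[0,-0.008,0,0,0,0,0,0,0,0,0.2,0,0,0,0.3,0,0,0,0.33,0,0,0,0,0]' 0.18
python3 -m jog '[-0.174,-0.356,0,0,-0.174,-0.356,0,0,-0.174,-0.356,0,0,-0.174,-0.356,0,0,-0.174,-0.356,0,0,-0.174,-0.356,0,0,0,0,0,0]' -0.4 | grep pos
cat > caps.py <<'E'
from h import *
for c in(cam("top"),cam("scene")):
  z=c["W"][...,2];H=c["hsv"];X=c["W"]
  m=(z>.065)&(z<.085)&(X[...,0]>.33)&(X[...,0]<.72)&(X[...,1]>-.32)&(X[...,1]<.06)&((H[...,0]<8)|(H[...,0]>172))&(H[...,1]>140); 
  n,l,st,ce=cv2.connectedComponentsWithStats(m.astype(np.uint8))
  for i in range(1,n): print("cap",st[i,4],np.median(X[l==i],0).round(4),plane(c,*ce[i],.076).round(4))
E
python3 caps.py
```

```text
time_s: 31.65
tcp_pos: [0.6662, 0.0009, 0.2042]
ee_rot: [3.141, -0.005, 0.002]
contact_force: [0.5, -0.6, -0.5]
width: 0.411
gripper_force: 0.0
tcp_pos: [0.5388, -0.2578, 0.1999]
cap 12 [6.636e-01 2.000e-04 7.980e-02] [6.641e-01 4.000e-04 7.600e-02]
cap 3 [ 0.4583 -0.0988  0.0682] [ 0.4579 -0.1     0.076 ]
cap 11 [ 0.3803 -0.2564  0.0756] [ 0.38   -0.2552  0.076 ]
cap 2 [ 0.4611 -0.1006  0.0659] [ 0.466  -0.1041  0.076 ]
cap 14 [0.6644 0.0013 0.0741] [0.6647 0.001  0.076 ]
```

```bash
python3 -m jog '[0.3,0.1,0,0,0.3,0.2,0,0,0,0.3,0,0,0,0,0,0]' | grep pos; python3 caps.py
```

```text
tcp_pos: [0.6128, -0.1798, 0.2007]
cap 12 [6.638e-01 2.000e-04 7.760e-02] [6.641e-01 4.000e-04 7.600e-02]
cap 11 [ 0.4878 -0.2577  0.0761] [ 0.4872 -0.259   0.076 ]
cap 10 [ 0.3802 -0.2548  0.0765] [ 0.3796 -0.2547  0.076 ]
cap 12 [ 0.3818 -0.2558  0.0755] [ 0.3821 -0.2559  0.076 ]
cap 15 [0.6643 0.0007 0.0762] [0.6644 0.0008 0.076 ]
cap 14 [ 0.4883 -0.2599  0.0756] [ 0.4894 -0.2599  0.076 ]
```

```bash
python3 -m jog '[-0.344,-0.219,0,0,-0.344,-0.219,0,0,-0.344,-0.218,0,0,0,0,0,0,0,0,-0.3,0,0,0,-0.3,0,0,0,-0.225,0,0,0,0,0]'
python3 -m jog '[0,0,0,0,0,0,0,0,0,0,0,0,0,0,0,0,0,0,0,0]' 1 
```

```text
time_s: 34.22
tcp_pos: [0.4883, -0.262, 0.1008]
ee_rot: [-3.139, 0.003, 0.002]
contact_force: [0.4, 0.3, -0.3]
width: 0.702
gripper_force: 0.0
time_s: 34.85
tcp_pos: [0.4883, -0.261, 0.1028]
ee_rot: [-3.139, 0.0, 0.001]
contact_force: [0.3, 8.5, 6.2]
width: 0.263
gripper_force: 30.0
```

```bash
python3 -m jog '[0.02,0.037,0,0,0.17,0,0,0,0.17,0,0,0,0.169,0,0,0,0,0,0,0,0,0,0,0]'
```

```text
time_s: 35.6
tcp_pos: [0.5518, -0.2581, 0.1027]
ee_rot: [3.141, -0.001, 0.001]
contact_force: [1.6, 0.3, 4.5]
width: 0.259
gripper_force: 30.0
```

```bash
python3 -m jog '[0.207,0.01,0,0,0.183,0.021,0,0,0.1725,0.068,0,0,0,0,0,0,0.148,0.11,0,0,0.115,0.145,0,0,0,0,0,0]' | grep -E "pos|contact"
python3 -m jog '[0.073,0.17,0,0,0.0275,0.1825,0,0,0,0,0,0,0,0,0,0]'| grep -E "pos|contact"
python3 -m jog '[0.003,0.2,0,0,0.003,0.2,0,0,0.003,0.2,0,0,0.003,0.15,0,0,0,0,0,0,0,0,0,0]'
for i in 1 2 3; do python3 -m jog '[0,0.03,0,0,0,0,0,0,0,0,0,0]'|grep -E "pos|contact"; done
```

```text
tcp_pos: [0.6512, -0.2143, 0.1027]
contact_force: [2.0, 2.5, 5.7]
tcp_pos: [0.6625, -0.1723, 0.1028]
contact_force: [0.1, 2.7, 4.9]
time_s: 37.72
tcp_pos: [0.6638, -0.0825, 0.1027]
ee_rot: [-3.141, 0.0, 0.002]
contact_force: [-0.8, 2.5, 6.6]
width: 0.262
gripper_force: 30.0
tcp_pos: [0.6639, -0.0797, 0.1028]
contact_force: [-0.1, -0.5, 6.3]
tcp_pos: [0.6639, -0.0762, 0.1027]
contact_force: [0.2, -0.2, 5.0]
tcp_pos: [0.6639, -0.0726, 0.1027]
contact_force: [-0.4, -0.5, 6.0]
```

```bash
python3 -m jog '[0,0.03,0,0,0,0.02,0,0,0,0,0,0]' | grep -E "pos|contact"
for i in 1 2 3; do python3 -m jog '[0,0.016,0,0,0,0,0,0,0,0,0,0]'|grep -E "pos|contact"; done
```

```text
tcp_pos: [0.6639, -0.0666, 0.1027]
contact_force: [-1.0, -1.9, 6.0]
tcp_pos: [0.6639, -0.0649, 0.1027]
contact_force: [0.1, -1.6, 5.6]
tcp_pos: [0.6639, -0.063, 0.1028]
contact_force: [0.3, -1.5, 4.9]
tcp_pos: [0.6639, -0.0618, 0.1028]
contact_force: [0.8, -4.5, 5.1]
```

```bash
python3 -m jog '[0,-0.005,0,0,0,0,0,0,0,0,0.2,0,0,0,0.3,0,0,0,0.33,0,0,0,0,0]' 0.18|grep -E "pos|width"
python3 -m jog '[-0.14,-0.328,0,0,-0.14,-0.328,0,0,-0.14,-0.328,0,0,0,0,0,0]' -0.4 | grep pos
python3 caps.py
```

```text
tcp_pos: [0.6649, -0.0612, 0.2047]
width: 0.41
tcp_pos: [0.6127, -0.1815, 0.2004]
cap 10 [ 0.6621 -0.0619  0.0779] [ 0.663  -0.0619  0.076 ]
cap 11 [ 0.6632 -0.0011  0.0774] [6.644e-01 2.000e-04 7.600e-02]
cap 11 [ 0.3803 -0.2561  0.0742] [ 0.38   -0.2552  0.076 ]
cap 11 [ 0.381  -0.2563  0.0751] [ 0.3815 -0.2559  0.076 ]
cap 14 [0.6633 0.0013 0.0757] [6.642e-01 4.000e-04 7.600e-02]
cap 14 [ 0.6647 -0.0635  0.078 ] [ 0.6641 -0.0627  0.076 ]
```

```bash
python3 -m jog '[-0.386,-0.12,0,0,-0.386,-0.12,0,0,-0.386,-0.12,0,0,-0.386,-0.12,0,0,-0.386,-0.12,0,0,0,0,0,0,0,0,0,0]' | grep pos
python3 -m jog '[0,0,-0.3,0,0,0,-0.3,0,0,0,-0.22,0,0,0,0,0,0,0,0,0]'
```

```text
tcp_pos: [0.3833, -0.2508, 0.2019]
time_s: 43.2
tcp_pos: [0.3833, -0.2513, 0.1041]
ee_rot: [3.141, -0.001, 0.003]
contact_force: [-0.0, -0.1, 0.6]
width: 0.701
gripper_force: 0.0
```

Adjust to (0.381,-0.2545,0.102), grip, and drag to the bend start.

```bash
python3 -m jog '[-0.018,-0.027,-0.018,0,0,0,0,0]'|grep pos
python3 -m jog '[0,0,0,0,0,0,0,0,0,0,0,0,0,0,0,0,0,0,0,0]' 1
python3 -m jog '[0.19,-0.002,0,0,0.19,-0.002,0,0,0.19,-0.002,0,0,0.19,-0.002,0,0,0.19,-0.002,0,0,0.19,-0.002,0,0,0,0,0,0,0,0,0,0]'
```

```text
tcp_pos: [0.3803, -0.2549, 0.1018]
time_s: 44.08
tcp_pos: [0.3803, -0.2547, 0.1014]
ee_rot: [3.141, -0.0, 0.001]
contact_force: [-1.0, -1.3, -0.3]
width: 0.262
gripper_force: 30.0
time_s: 45.08
tcp_pos: [0.5166, -0.256, 0.1014]
ee_rot: [3.142, -0.0, 0.001]
contact_force: [1.6, 0.7, 1.1]
width: 0.264
gripper_force: 30.0
```

```bash
python3 -m jog '[0.167,-0.003,0,0,0.167,-0.003,0,0,0.167,-0.002,0,0,0.183,0.021,0,0,0.1725,0.068,0,0,0,0,0,0]' | grep -E "pos|contact"
python3 -m jog '[0.148,0.11,0,0,0.115,0.145,0,0,0,0,0,0,0.073,0.17,0,0,0.0275,0.1825,0,0,0,0,0,0,0,0,0,0]'| grep -E "pos|contact"
python3 -m jog '[0.003,0.15,0,0,0.003,0.15,0,0,0,0.03,0,0,0,0,0,0,0,0,0,0]'| grep -E "pos|contact"
for i in 1 2 3; do python3 -m jog '[0,0.02,0,0,0,0,0,0,0,0,0,0]'|grep -E "pos|contact"; done
```

```text
tcp_pos: [0.6199, -0.246, 0.1014]
contact_force: [1.5, 0.6, 2.3]
tcp_pos: [0.6634, -0.1728, 0.1014]
contact_force: [0.9, 2.5, 3.6]
tcp_pos: [0.6642, -0.1335, 0.1014]
contact_force: [-0.3, 2.5, 4.5]
tcp_pos: [0.6642, -0.1319, 0.1014]
contact_force: [-0.3, -2.4, 4.7]
tcp_pos: [0.6642, -0.1289, 0.1014]
contact_force: [0.6, -1.7, 4.3]
tcp_pos: [0.6642, -0.1263, 0.1014]
contact_force: [-0.1, -0.2, 4.7]
```

```bash
python3 -m jog '[0,0.018,0,0,0,0,0,0,0,0,0,0]'|grep -E "pos|contact"
python3 -m jog '[0,0,0,0,0,0,0,0,0,0,0.2,0,0,0,0.3,0,0,0,0.33,0,0,0,0,0]' 0.18|grep -E "pos|width"
python3 -m jog '[-0.35,-0.35,0,0,-0.35,-0.35,0,0,-0.35,-0.2,0,0,-0.35,0,0,0,-0.35,0,0,0,0,0,0,0]' 1 | grep pos
python3 caps.py
python3 - <<'E'
from h import *
for c in(cam("top"),cam("scene")):
  z=c["W"][...,2];H=c["hsv"];X=c["W"]; m=(H[...,2]<60)&(z>.035)&(z<.08)&(abs(X[...,0]-.52)<.05)&(abs(X[...,1]+.172)<.03); v,u=np.nonzero(m)
  print("knob",m.sum(),np.median(X[m],0).round(4),plane(c,u.mean(),v.mean(),.06).round(4))
cv2.imwrite("pics/a5.png",cv2.resize(c["pixels"][150:300,150:350,::-1],(800,600),interpolation=cv2.INTER_CUBIC))
E
```

```text
tcp_pos: [0.6642, -0.1242, 0.1014]
contact_force: [-0.1, -0.9, 4.6]
tcp_pos: [0.6648, -0.1244, 0.2038]
width: 0.414
tcp_pos: [0.4519, -0.2319, 0.2]
cap 12 [ 0.6633 -0.1224  0.0775] [ 0.6633 -0.1236  0.076 ]
cap 12 [6.636e-01 3.000e-04 7.800e-02] [6.641e-01 4.000e-04 7.600e-02]
cap 9 [ 0.6611 -0.062   0.0808] [ 0.6623 -0.0619  0.076 ]
cap 5 [ 0.454  -0.1056  0.0664] [ 0.4536 -0.1036  0.076 ]
cap 7 [ 0.4565 -0.1033  0.0664] [ 0.4623 -0.1066  0.076 ]
cap 12 [0.6644 0.0007 0.0761] [0.6642 0.0009 0.076 ]
cap 14 [ 0.6636 -0.0629  0.0761] [ 0.6641 -0.0627  0.076 ]
cap 14 [ 0.6647 -0.1241  0.0748] [ 0.6649 -0.124   0.076 ]
knob 18 [ 0.5208 -0.1712  0.0665] [ 0.5221 -0.1714  0.06  ]
knob 30 [ 0.5276 -0.1744  0.0624] [ 0.5275 -0.1745  0.06  ]
```

View pics/a5.png

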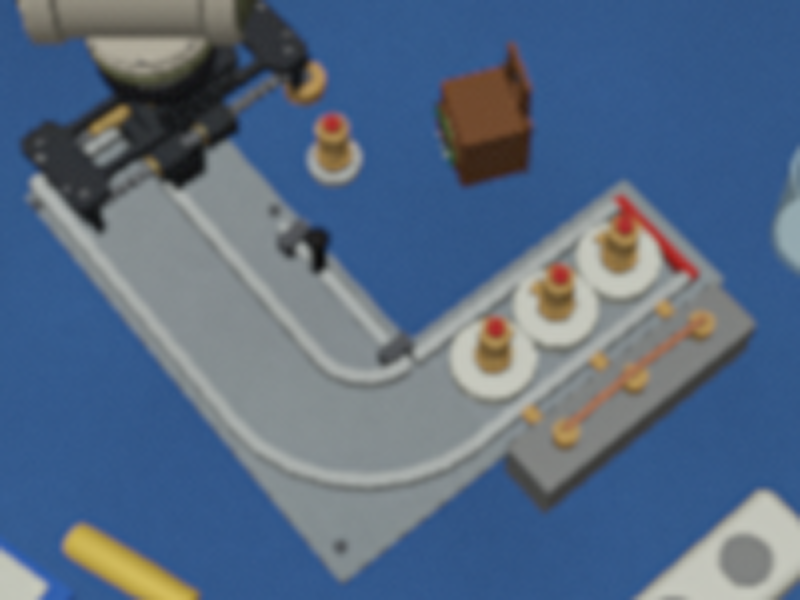

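All three carriers stand in a row in the bay (scene crop px (490,358), (555,303), (620,257)) and the knob is at (315,248). I'll grip the knob at about (0.525,-0.173).

```bash
python3 -m jog '[0.305,0.245,0,0,0.305,0.245,0,0,0,0,0,0,0,0,-0.3,0,0,0,-0.3,0,0,0,-0.2,0,0,0,0,0,0,0,0,0]' -0.2
python3 -m jog '[0,0,0,0,0,0,0,0,0,0,0,0,0,0,0,0]' 1
```

```text
time_s: 51.52
tcp_pos: [0.5277, -0.174, 0.1057]
ee_rot: [3.141, -0.001, 0.001]
contact_force: [-0.1, 0.1, -0.2]
width: 0.601
gripper_force: 0.0
time_s: 52.02
tcp_pos: [0.5273, -0.1732, 0.105]
ee_rot: [-3.141, 0.0, 0.001]
contact_force: [2.1, 17.9, 3.7]
width: 0.17
gripper_force: 9.1
```

```bash
python3 -m jog '[0,0,0,0,0,0,0,0]'
python3 -m jog '[0.1,-0.001,0,0,0.1,-0.002,0,0,0.1,-0.001,0,0,0.1,-0.002,0,0,0,0,0,0,0,0,0,0]'
```

```text
time_s: 52.28
tcp_pos: [0.5272, -0.1723, 0.105]
ee_rot: [-3.139, 0.001, 0.001]
contact_force: [0.7, 7.4, 3.8]
width: 0.146
gripper_force: 30.0
time_s: 53.02
tcp_pos: [0.5757, -0.1731, 0.105]
ee_rot: [-3.139, -0.001, 0.002]
contact_force: [1.7, 7.0, 1.7]
width: 0.153
gripper_force: 30.0
```

```bash
python3 -m jog '[0.1,-0.001,0,0,0.1,-0.002,0,0,0,0,0,0,0,0,0,0]'|grep -E "pos|contact"
for i in 1 2 3; do python3 -m jog '[0.015,0,0,0,0,0,0,0,0,0,0,0]'|grep -E "pos|contact"; done
```

```text
tcp_pos: [0.5997, -0.1734, 0.105]
contact_force: [1.7, 7.2, 2.5]
tcp_pos: [0.6002, -0.1734, 0.105]
contact_force: [-4.6, 5.8, 5.5]
tcp_pos: [0.6006, -0.1734, 0.1049]
contact_force: [-13.3, 4.8, 9.8]
tcp_pos: [0.601, -0.1734, 0.1048]
contact_force: [-21.7, 4.6, 14.0]
```

The bolt hit its end stop with more than 20 N. Now release, clear away and look.

```bash
python3 -m jog '[-0.02,0,0,0,0,0,0,0,0,0,0,0,0,0,0.2,0,0,0,0.3,0,0,0,0.3,0,0,0,0,0]' -0.2|grep -E "pos|contact"
python3 -m jog '[-0.3,-0.1,0,0,-0.35,-0.1,0,0,-0.35,-0.1,0,0,-0.3,-0.1,0,0,0,0,0,0]'|grep pos
python3 caps.py|grep 0.66
python3 - <<'E'
from h import *
t=cam("top");s=cam("scene")
for c in(t,s):
  z=c["W"][...,2];H=c["hsv"];X=c["W"]; m=(H[...,2]<60)&(z>.035)&(z<.08)&(abs(X[...,0]-.58)<.08)&(abs(X[...,1]+.172)<.03); v,u=np.nonzero(m)
  print("knob",m.sum(),np.median(X[m],0).round(4),plane(c,u.mean(),v.mean(),.06).round(4))
f=lambda c,b:cv2.resize(c["pixels"][b[1]:b[3],b[0]:b[2],::-1],(400,400),interpolation=cv2.INTER_CUBIC)
cv2.imwrite("pics/a6.png",np.vstack([np.hstack([f(s,(190,170,330,310)),f(s,(290,40,420,170))])]))
E
```

```text
tcp_pos: [0.6032, -0.175, 0.2036]
contact_force: [-0.6, 0.0, -1.4]
tcp_pos: [0.4447, -0.2231, 0.2002]
cap 10 [ 0.6621 -0.0619  0.0771] [ 0.663  -0.0619  0.076 ]
cap 12 [ 0.6639 -0.1224  0.0751] [ 0.6633 -0.1236  0.076 ]
cap 13 [0.6639 0.0028 0.0753] [6.645e-01 6.000e-04 7.600e-02]
cap 14 [ 0.6626 -0.0618  0.0755] [ 0.6641 -0.0627  0.076 ]
cap 13 [ 0.6648 -0.1238  0.0756] [ 0.6649 -0.1244  0.076 ]
knob 21 [ 0.5924 -0.1705  0.0669] [ 0.5941 -0.172   0.06  ]
knob 28 [ 0.6013 -0.1753  0.0642] [ 0.6004 -0.1753  0.06  ]
```

View pics/a6.png

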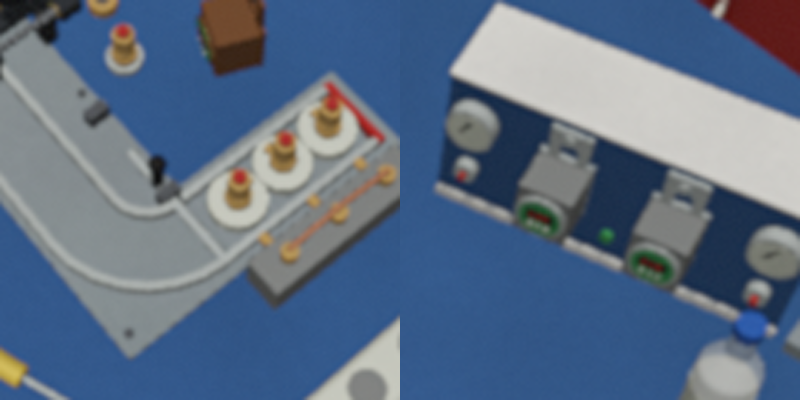

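The bolt spans the mouth behind the carriers and both readouts hang straight. The knob travelled about 72–73 mm of the 75 mm, so I'll push it once more from behind with closed fingers, set higher to clear the bracket.

```bash
python3 -m jog '[0.306,0.139,0,0,0.306,0.139,0,0,0.306,0.139,0,0,0,0,-0.2,0,0,0,-0.3,0,0,0,-0.22,0,0,0,0,0,0,0,0,0]' 1|grep -E "pos|contact|width"
python3 -m jog '[0.08,0,0,0,0.08,0,0,0,0,0,0,0,0,0,0,0]'|grep -E "pos|contact"
for i in 1 2 3 4; do python3 -m jog '[0.02,0,0,0,0,0,0,0,0,0,0,0]'|grep -E "pos|contact"; done
```

```text
tcp_pos: [0.5573, -0.1726, 0.1153]
contact_force: [0.7, 0.5, 0.6]
width: 0.005
tcp_pos: [0.5757, -0.1726, 0.1146]
contact_force: [-0.7, -0.5, -0.4]
tcp_pos: [0.578, -0.1727, 0.1145]
contact_force: [-1.4, -0.1, 0.7]
tcp_pos: [0.5788, -0.1727, 0.1144]
contact_force: [-11.6, -1.3, 5.6]
tcp_pos: [0.5794, -0.1727, 0.1143]
contact_force: [-20.8, -2.5, 10.5]
tcp_pos: [0.5801, -0.1726, 0.1142]
contact_force: [-32.2, -2.8, 17.7]
```

It's firmly on its stop. I'll back off and hand in.

```bash
python3 -m jog '[-0.15,0,0,0,-0.1,0,0,0,0,0,0.3,0,0,0,0.3,0,0,0,0.2,0,-0.3,-0.2,0,0,-0.3,-0.2,0,0,0,0,0,0]'|grep -E "pos|contact"
python3 caps.py|grep 0.66; python3 - <<'E'
from h import *
s=cam("scene");z=s["W"][...,2];H=s["hsv"];X=s["W"]; m=(H[...,2]<60)&(z>.035)&(z<.08)&(abs(X[...,0]-.58)<.08)&(abs(X[...,1]+.172)<.03)
print("knob",m.sum(),np.median(X[m],0).round(4)); print(finish_job())
E
```

```text
tcp_pos: [0.482, -0.2218, 0.2108]
contact_force: [0.2, -0.3, -0.7]
cap 10 [ 0.6622 -0.0618  0.0772] [ 0.663  -0.0619  0.076 ]
cap 12 [ 0.6639 -0.1225  0.077 ] [ 0.6639 -0.1236  0.076 ]
cap 11 [0.6636 0.0019 0.0776] [0.6638 0.0009 0.076 ]
cap 14 [ 0.6635 -0.0628  0.075 ] [ 0.6641 -0.0627  0.076 ]
cap 14 [ 0.6652 -0.1234  0.077 ] [ 0.6649 -0.124   0.076 ]
knob 28 [ 0.6006 -0.1749  0.064 ]
the job is handed in; nothing more can be done
None
```

I handed the job in at about 60 s of the 208 s allowed: both readouts hang straight on their screws, all three carriers are in the test bay, and the bolt is shot across behind them to a hard stop (camera-measured travel about 72–73 mm of the nominal 75 mm).

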